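Tip counted vial stoppers from a chute into a press-to-open jar

TASK

Pick up the small steel chute by its black handle, press the jar's springy neck down gently with the chute's nose (not with the hand) so that the trap-door inside opens, and keep it pressed while you tilt the chute so that all five stoppers slide through the neck into the jar. Then set the empty chute back down on the table, flat on its underside, and let go; leave the other things on the table where they are.

Things in the scene. Friction and masses are not known exactly. Their poses are not given: they have to be found in the camera images.
- chute: Narrow open-topped steel gutter, 160 mm long (its x), 27 wide (y), walls 24 high, sheet 2.5 thick, about 0.14 kg; 22 wide inside. Origin: centre of its underside, z up. Open nose at x = -80, closed tail at x = +80. It starts flat on the table, nose roughly towards the robot, five stoppers loose in a row in its tail half; they slide at a tilt of about 0.3 to 0.4 rad, and 0.5 to 0.7 rad empties it.
- chute_handle (a point): Middle of the chute's black handle bar, at x = -15, y = 0, z = 60 mm in the chute's frame (same axes). The bar is 12 thick in y, 16 high, 64 long in x, held over the gutter by two stirrups at chute x = -43 and +13 (8 long in x, 27 wide in y, up to z = 68). Grip the bar between the stirrups, closing along y.
- chute_nose (a point): Middle of the lower edge of the chute's open nose, at x = -80, y = 0, z = 0 mm in the chute's frame (same axes). A good way to press: with the nose reaching about 11 mm past the near inner edge of the jar's neck rim, the underside resting on that edge, and tilting about it. Any side of the neck will do.
- jar: Round clear collecting jar with a white lid, fixed to the table; 134 mm across the foot, 128 across the lid, lid top 124 above the underside. Origin: centre of the underside, z up. Upright in the lid's middle stands a white sprung neck sleeve, 57 outside and 40 inside diameter, in a grey screw collar 67 across. More than 15 N between chute and jar breaks the neck.
- jar_lid (a point): Jar axis at the lid's top, 124 mm above the jar's underside. The neck's rim at rest stands 26 to 54 mm above this: it differs each time and is not measured, feel for it. The neck yields downwards from 2.1 N, 0.3 N more per mm, and meets a hard stop after 12 mm at 5.7 N. That swings a trap-door under it open: stoppers pass from about 7 mm, wide open at 11 to 12 mm. It shuts as the neck rises.
- vial_1: Amber glass vial, 43 across, 77 high; bystander. Origin: centre of its underside.
- vial_2: Clear glass vial, 43 across, 77 high; bystander. Origin: centre of its underside.
- marker: White and blue marker lying on the table, 132 long (its y), 14 thick; bystander. Origin: centre of its underside.
- forceps: Steel thumb forceps lying on the table, 132 long (its y), 19 wide, 10 high; bystander. Origin: centre of its underside.
- tape: Roll of white tape lying flat, 62 across, 25 high; bystander. Origin: centre of its underside.
- cup: White cup, 68 across, 50 high; bystander. Origin: centre of its underside.
- stopper_1: Grey plastic vial stopper, flange 15 across and 5 high below a 10 mm plug, 14 high in all, 11 g; number 1 of five in the chute, counted from the tail. Origin: centre of the flange's outer face.
- stopper_2: Grey plastic vial stopper, flange 15 across and 5 high below a 10 mm plug, 14 high in all, 11 g; number 2 of five in the chute, counted from the tail. Origin: centre of the flange's outer face.
- stopper_3: Grey plastic vial stopper, flange 15 across and 5 high below a 10 mm plug, 14 high in all, 11 g; number 3 of five in the chute, counted from the tail. Origin: centre of the flange's outer face.
- stopper_4: Grey plastic vial stopper, flange 15 across and 5 high below a 10 mm plug, 14 high in all, 11 g; number 4 of five in the chute, counted from the tail. Origin: centre of the flange's outer face.
- stopper_5: Grey plastic vial stopper, flange 15 across and 5 high below a 10 mm plug, 14 high in all, 11 g; number 5 of five in the chute, counted from the tail. Origin: centre of the flange's outer face.

How it is judged:
By the outcome, as a careful person would: the job done as asked, in the order asked, and still so for the second after the job is handed in, with the robot touching nothing.
It also fails if it takes over 70 s, if anything falls off the work surface, if the arm or the gripper's body presses on something with over 40 N, if the wrist force passes 120 N, or if a joint passes its speed limit or range.

ROBOT

A 6-joint arm with a two-finger parallel gripper is mounted at the origin on a cart in front of the work surface, level with it; the furniture and walls round the work are solid. World frame = base frame: x ahead of the robot, y to its left, z up, the work surface at z = 0. Lengths are in m, angles in degrees, forces in N, time in s.
With the tool pointing down it reaches from about 0.3 to 0.75 m from the base axis. Payload 8.5 kg.
Tool frame: the origin (TCP) lies on the centre line of the jaws, within the pads' length; the fingertips stand 11 mm ahead of it and the grasp point (between the pads) lies 8 mm behind it; z points along the fingers, y is the line along which they close (so a half turn about z gives the same grasp; the last joint's range is limited). The gripper opens to 88 mm and grips with 3 to 60 N. Pads are 18 mm wide; open, the fingers measure 123 mm over their backs; the gripper's body (75 mm by 187 mm) begins 45 mm behind the grasp point.
Start: joints at [54.013, 21.807, 74.336, -0, 83.858, -12.336], TCP at [0.221, 0.504, 0.25] pointing down, gripper open.
Joint ranges: [-178.18, 178.18], [-50.72, 133.34], [12.68, 142.11], [-81.47, 261.47], [9.98, 163.14], [-165.26, 165.26]. Speed limits (degrees/s): [136.94, 136.94, 180, 180, 180, 180].

INTERFACE

Orientations are given as a 3x3 rotation matrix whose columns are the frame's x, y, z axes.
In Python, from rig import robot, imaging gives the robot as it stands.
- The arm moves only by the tool jog_arm, never from a script. Its argument "increments" is a list of rows, each a list of 7 numbers: the shift along the tool's x, y, z in mm, then the turn, a rotation vector about the tool's x, y, z in rad, then the opening, from -1 (shut) to 1 (fully open). In form: [[dx, dy, dz, wx, wy, wz, hand], ...]. A call has 1 to 20 rows; each row shifts and turns the commanded pose from where the row before left it, along the tool's axes as they then stand; what a row does not reach is not made up. A row lasts 1/12 s, in which the tool goes at most 41.7 mm and 7.16 degrees, less where a joint would pass 70% of its speed; a pose out of reach is approached as far as the arm can. A call is refused whole if a number of a shift passes 41.7 or a number of a turn 0.125, either way. A call with a gripper value outside its range is refused whole. The fingers move at their own pace and stop on an object; "squeeze" is the grip in N (left out, the last holds). Time passes only in rows, so rows that do not move let the fingers close. It gives the time, the measured TCP pose, the force, the opening and the grip force at its end, in the units of the state.
- robot.observe(): the state, without advancing time (a new reading comes with each control period).
- imaging.snapshot(name): name is "scene" or "top" or "wrist"; returns a dict with "image" (420x560x3 uint8, red, green, blue), "vfov" (degrees; the focal length in pixels is half the picture's height over the tangent of half this angle, whatever the lens; pixels are square), "cx", "cy" (the principal point, pixels), "view" (4x4, takes a point from world to camera coordinates). Camera axes: x right, y down, z forward; pixel columns grow to the right and rows downward; lengths in m; the calibration is good to about 2 mm. A picture is of the moment at which its call begins. There is no depth.
- robot.hand_in(): hands the job in; it is judged then, once.
The state is a dict: "time": time; "joint_pos": joint angles; "dq": joint speeds; "joint_torque": joint torques, N m; "tcp_pos": TCP position; "orientation": TCP orientation; "wrist_force": force on the tool from outside, world axes, zero at the start; "wrist_torque": the same for the moment, N m; "grip_width": finger opening in m; "gripper_force": force on a finger pad.
Only numpy, scipy, OpenCV 4.12 (cv2) and the standard library are available. Lean on these libraries where they do the work, as an engineer would, in place of code of your own. Each camera call takes 0.05 s, during which the arm holds its last target. There are 200 camera calls.

## Working session

There is one attempt and no reset: what is moved stays moved. The work goes in short steps, Python scripts to look and compute and a tool call to move; the robot and the scene stay as the last step left them, time stands still between calls to the robot, and variables do not carry over. Pictures are saved under pics/ and viewed, at most 10 in all, crops included, and the job is handed in when it is done.

Besides the shell and the picture viewer there is one more tool, called in YAML: its name, and indented under it one key for each argument. jog_arm: Moves the arm, as the interface text tells. Its arguments: {"type":"object","properties":{"increments":{"type":"array"},"squeeze":{"type":"number"}},"required":["increments"]}

```bash
mkdir -p pics; ls
python3 - <<'E'
from rig import robot, imaging
import cv2, numpy as np, pickle
s=robot.observe()
print({k:np.round(v,3).tolist() for k,v in s.items()})
d={}
for n in ("scene","top","wrist"):
    r=imaging.snapshot(n); d[n]=r
    print(n,r["vfov"],r["cx"],r["cy"],np.round(r["view"],4).tolist())
pickle.dump(d,open("snap0.pkl","wb"))
cv2.imwrite("pics/top.png",cv2.resize(d["top"]["image"][:,:,::-1],(800,600),interpolation=cv2.INTER_CUBIC))
cv2.imwrite("pics/scene.png",cv2.resize(d["scene"]["image"][:,:,::-1],(800,600),interpolation=cv2.INTER_CUBIC))
E
```

```text
pics
{'time': 0.0, 'joint_pos': [54.015, 21.841, 74.383, -0.001, 83.857, -12.334], 'dq': [-0.021, 0.011, 0.053, -0.074, 0.016, 0.062], 'joint_torque': [-0.0, -43.793, -22.456, 0.071, 0.035, -0.0], 'tcp_pos': [0.22, 0.504, 0.249], 'orientation': [[-0.916, 0.401, -0.001], [0.401, 0.916, -0.001], [0.0, -0.001, -1.0]], 'wrist_force': [0.674, -0.225, -0.843], 'wrist_torque': [-0.042, -0.004, -0.047], 'gripper_force': 0.0, 'grip_width': 0.088}
scene 45.63447620861204 276.6887212937845 209.0398528699509 [[0.6569, -0.7538, -0.0167, -0.3986], [-0.5776, -0.4889, -0.6537, 0.3571], [0.4846, 0.4391, -0.7566, 0.8982], [0.0, 0.0, 0.0, 1.0]]
top 51.01586856388297 282.4556389486577 211.96716662629632 [[-0.0266, -0.9996, 0.0086, -0.0282], [-0.9937, 0.0255, -0.1088, 0.589], [0.1085, -0.0115, -0.994, 0.9988], [0.0, 0.0, 0.0, 1.0]]
wrist 68.56751341687757 277.03501696759963 214.30669283509422 [[0.4012, 0.916, -0.0005, -0.5487], [0.8698, -0.3808, 0.3137, -0.0417], [0.2872, -0.1263, -0.9495, 0.3916], [0.0, 0.0, 0.0, 1.0]]
```

View pics/top.png

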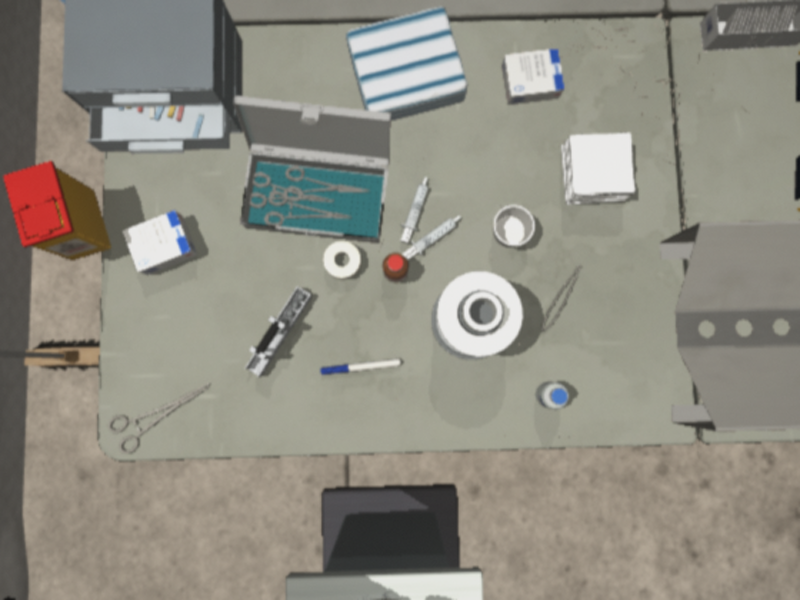

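View pics/scene.png

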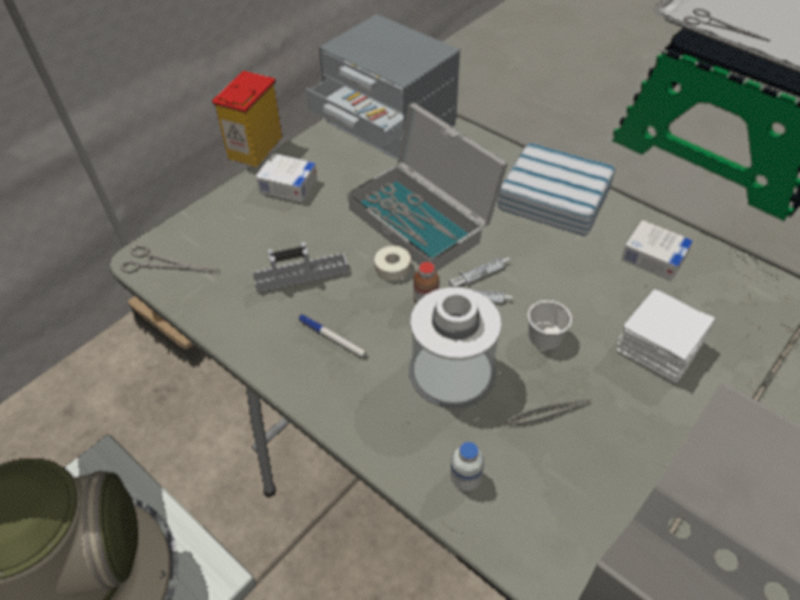

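The top view shows the chute at about (280,332) with its nose at lower left, the jar at (480,313), and the marker, tape and amber vial between them. I'll enlarge crops of the chute and jar.

Run:
```python
import cv2, numpy as np, pickle
d=pickle.load(open("snap0.pkl","rb"))
def crop(n,x,y,w,h,s):
    return cv2.resize(d[n]["image"][y:y+h,x:x+w,::-1],None,fx=s,fy=s,interpolation=cv2.INTER_CUBIC)
# chute top & scene
a=crop("top",165,195,60,74,8)[:592]; b=crop("scene",170,160,80,74,8)
a=crop("top",165,195,60,74,6); b=crop("scene",170,160,72,74,6)
cv2.imwrite("pics/c1.png",np.hstack([a,b]))
a=crop("top",296,182,78,74,5); b=crop("scene",280,195,78,90,5)
a=cv2.copyMakeBorder(a,0,80,0,0,cv2.BORDER_CONSTANT)
cv2.imwrite("pics/c2.png",np.hstack([a,b]))
```

```text
(no output)
```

View pics/c1.png

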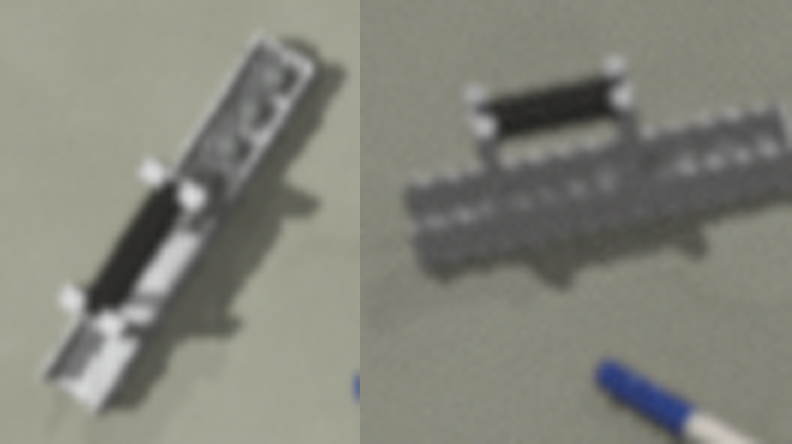

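View pics/c2.png

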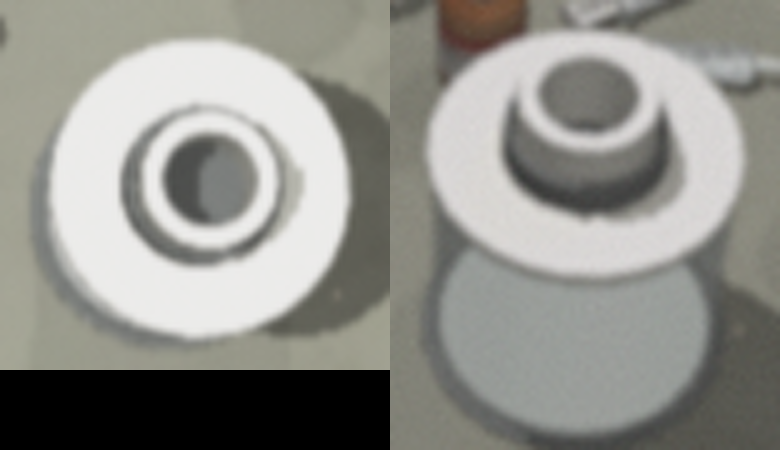

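```bash
cat > h.py <<'E'
import numpy as np, pickle
from scipy.optimize import least_squares
from scipy.spatial.transform import Rotation as Rn
def proj(c,P):
    P=np.atleast_2d(P); q=P@c["view"][:3,:3].T+c["view"][:3,3]
    f=210/np.tan(np.radians(c["vfov"]/2)); return np.c_[f*q[:,0]/q[:,2]+c["cx"],f*q[:,1]/q[:,2]+c["cy"]]
E
python3 - <<'E'
from h import *
d=pickle.load(open("snap0.pkl","rb")); T,S=d["top"],d["scene"]
px=lambda u,s,o:(np.array(u,float)+.5)/s-.5+np.array(o)
t=lambda u,v:px((u,v),6,(165,195)); s=lambda u,v:px((u-360,v),6,(170,160))
obs=[(T,(13,0,68),t(171,184)),(T,(-43,0,68),t(89,310)),(T,(80,13.5,24),t(262,38)),(T,(80,-13.5,24),t(318,65)),
(S,(-43,0,68),s(480,111)),(S,(13,0,68),s(618,81)),(S,(-80,-13.5,0),s(430,272)),(T,(-80,-13.5,0),t(98,412))]
def W(p,q):
    c,n=np.cos(p[2]),np.sin(p[2]); q=np.array(q)/1e3
    return np.array([p[0]+c*q[0]-n*q[1],p[1]+n*q[0]+c*q[1],q[2]])
f=lambda p:np.concatenate([(proj(c,W(p,q))[0]-o) for c,q,o in obs])
r=least_squares(f,[.25,.2,-.5],loss="soft_l1"); print("chute",r.x,np.degrees(r.x[2])); print(np.round(f(r.x).reshape(-1,2),1).tolist())
print("handle",W(r.x,(-15,0,60)))
a=np.linspace(0,2*np.pi,200)
ext=lambda c,x,y,z,R:(lambda q:np.r_[q[:,0].min(),q[:,0].max(),q[:,1].min(),q[:,1].max()])(proj(c,np.c_[x+R*np.cos(a),y+R*np.sin(a),0*a+z]))
tt=lambda x0,x1,y0,y1:np.r_[px((x0,x1),5,296),px((y0,y1),5,182)]
ss=lambda x0,x1,y0,y1:np.r_[px((x0-390,x1-390),5,280),px((y0,y1),5,195)]
g=lambda p:np.concatenate([ext(T,*p[:2],.124,.064)-tt(50,350,38,338),ext(S,*p[:2],.124,.064)-ss(428,745,30,278),
 ext(T,*p[:2],.124+p[2],.0285)-tt(142,280,110,250),ext(S,*p[:2],.124+p[2],.0285)-ss(518,665,53,152)])
r=least_squares(g,[.3,-.1,.04],loss="soft_l1",f_scale=.5); print("jar",r.x); print(np.round(g(r.x).reshape(-1,4),1).tolist())
E
```

```text
chute [ 0.54793703  0.1648256  -0.59070854] -33.845106025508976
[[0.5, 0.2], [0.3, 0.3], [-0.2, -0.9], [0.0, 0.7], [-0.0, -1.0], [0.4, -0.7], [-1.8, -1.4], [1.2, 0.4]]
handle [0.53547883 0.17317984 0.06      ]
jar [ 0.56000728 -0.15641378  0.02812639]
[[0.5, 0.5, 0.1, -0.1], [-0.1, 0.2, -0.8, -1.1], [0.1, 0.0, 0.5, -0.1], [-0.1, -0.6, -1.6, 0.7]]
```

jog_arm:
  increments:
    - [-16,-7,3,0,0,0,1]
    - [-32,-13,6,0,0,0,1]
    - [-32,-13,6,0,0,0,1]
    - [-32,-13,6,0,0,0,1]
    - [-32,-13,6,0,0,0,1]
    - [-32,-13,6,0,0,0,1]
    - [-32,-14,6,0,0,0,1]
    - [-32,-14,6,0,0,0,1]
    - [-32,-14,6,0,0,0,1]
    - [-32,-14,6,0,0,0,1]
    - [-32,-14,6,0,0,0,1]
    - [-32,-14,6,0,0,0,1]
    - [-32,-14,6,0,0,0,1]
    - [-32,-14,6,0,0,0,1]
    - [-22,-8,5,0,0,0,1]
    - [0,0,0,0,0,0.089,1]
    - [0,0,0,0,0,0.089,1]
    - [0,0,0,0,0,0,1]
    - [0,0,0,0,0,0,1]
  squeeze: 60

```text
time: 1.73
tcp_pos: [0.5593, 0.1458, 0.1635]
orientation: [[-0.832, 0.555, -0.001], [0.555, 0.832, -0.0], [0.0, -0.0, -1.0]]
wrist_force: [-0.1, -0.3, 0.2]
grip_width: 0.0878
gripper_force: 0.0
```

Run:
```python
from h import *
from rig import robot, imaging
import cv2
s=robot.observe(); print(s["tcp_pos"],np.round(s["orientation"],3).tolist(),s["joint_pos"],s["time"])
w=imaging.snapshot("wrist"); pickle.dump(w,open("w1.pkl","wb"))
cv2.imwrite("pics/w1.png",w["image"][:,:,::-1])
def W(q,p=(.548,.1648,-.5907)):
    c,n=np.cos(p[2]),np.sin(p[2]); q=np.array(q)/1e3
    return np.array([p[0]+c*q[0]-n*q[1],p[1]+n*q[0]+c*q[1],q[2]])
for q in ((-80,13.5,0),(-80,-13.5,0),(80,13.5,24),(80,-13.5,24),(-43,0,68),(13,0,68)): print(q,np.round(proj(w,W(q))[0]))
R=np.array(s["orientation"]); print((R.T@(W((-15,0,53))-s["tcp_pos"]))*1e3)
```

```text
[0.55934995 0.14577888 0.16353244] [[-0.832, 0.555, -0.001], [0.555, 0.832, -0.0], [0.0, -0.0, -1.0]] [ 2.87910669e+00  2.88085459e+01  7.76407769e+01 -1.43662134e-04
  7.35817461e+01 -5.34186193e+01] 1.7333
(-80, 13.5, 0) [304.  93.]
(-80, -13.5, 0) [274.  93.]
(80, 13.5, 24) [301. 264.]
(80, -13.5, 24) [274. 264.]
(-43, 0, 68) [292. 141.]
(13, 0, 68) [291. 214.]
[ 34.94874845   9.59967316 110.54450524]
```

View pics/w1.png

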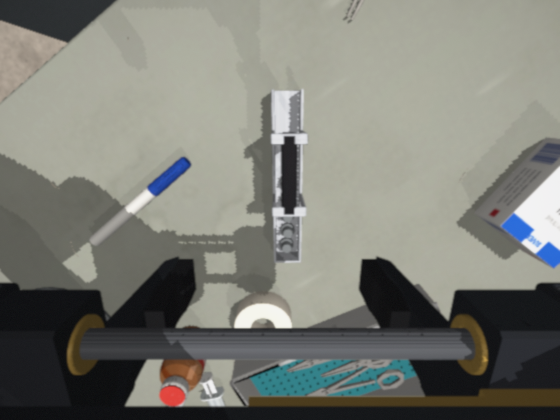

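The wrist view shows the bar centred near (289,175), which agrees with the fit to about 2 mm. Next I descend and grip.

jog_arm:
  increments:
    - [12,3,0,0,0,0,1]
    - [24,5,5,0,0,0,1]
    - [0,0,15,0,0,0,1]
    - [0,0,20,0,0,0,1]
    - [0,0,20,0,0,0,1]
    - [0,0,20,0,0,0,1]
    - [0,0,15,0,0,0,1]
    - [0,0,10,0,0,0,1]
    - [0,0,5,0,0,0,1]
    - [0,0,0,0,0,0,1]
    - [0,0,0,0,0,0,1]
    - [0,0,0,0,0,0,-1]
    - [0,0,0,0,0,0,-1]
    - [0,0,0,0,0,0,-1]
    - [0,0,0,0,0,0,-1]
    - [0,0,0,0,0,0,-1]
    - [0,0,0,0,0,0,-1]
    - [0,0,0,0,0,0,-1]
    - [0,0,0,0,0,0,-1]
  squeeze: 60

```text
time: 3.37
tcp_pos: [0.534, 0.1725, 0.0538]
orientation: [[-0.83, 0.557, 0.0], [0.557, 0.83, -0.0], [-0.0, -0.0, -1.0]]
wrist_force: [-0.4, 0.4, 0.4]
grip_width: 0.0372
gripper_force: 0.0
```

jog_arm:
  increments:
    - [0,0,0,0,0,0,-1]
    - [0,0,0,0,0,0,-1]
    - [0,0,0,0,0,0,-1]
    - [0,0,0,0,0,0,-1]
    - [0,0,0,0,0,0,-1]
    - [0,0,0,0,0,0,-1]
    - [0,0,0,0,0,0,-1]
    - [0,0,0,0,0,0,-1]
  squeeze: 60

```text
time: 4.03
tcp_pos: [0.534, 0.1725, 0.0537]
orientation: [[-0.83, 0.557, -0.0], [0.557, 0.83, -0.0], [0.0, -0.0, -1.0]]
wrist_force: [-0.3, 0.1, -0.4]
grip_width: 0.0112
gripper_force: 60.0
```

jog_arm:
  increments:
    - [0,0,-4,0,0,0,-1]
    - [0,0,-10,0,0,0,-1]
    - [0,0,-16,0,0,0,-1]
    - [0,0,-22,0,0,0,-1]
    - [0,0,-24,0,0,0,-1]
    - [0,0,-24,0,0,0,-1]
    - [0,0,-24,0,0,0,-1]
    - [0,0,-24,0,0,0,-1]
    - [0,0,-24,0,0,0,-1]
    - [0,0,-20,0,0,0,-1]
    - [0,0,-14,0,0,0,-1]
    - [0,0,-8,0,0,0,-1]
    - [0,0,-2,0,0,0,-1]
    - [0,0,0,0,0,0,-1]
    - [0,0,0,0,0,0,-1]
    - [0,0,0,0,0,0,-1]

```text
time: 5.37
tcp_pos: [0.5337, 0.1724, 0.2687]
orientation: [[-0.83, 0.557, -0.002], [0.557, 0.83, -0.0], [0.002, -0.001, -1.0]]
wrist_force: [-0.6, -0.0, -2.5]
grip_width: 0.0113
gripper_force: 60.0
```

jog_arm:
  increments:
    - [-4,-4,0,0,0,0,-1]
    - [-9,-8,0,0,0,0,-1]
    - [-13,-12,0,0,0,0,-1]
    - [-17,-16,0,0,0,0,-1]
    - [-19,-18,0,0,0,0,-1]
    - [-20,-18.5,0,0,0,0,-1]
    - [-20,-18.5,0,0,0,0,-1]
    - [-20,-18.5,0,0,0,0,-1]
    - [-20,-18.5,0,0,0,0,-1]
    - [-20,-18.5,0,0,0,0,-1]
    - [-20,-18.5,0,0,0,0,-1]
    - [-20,-18.5,0,0,0,0,-1]
    - [-19,-18,0,0,0,0,-1]
    - [-17,-16,0,0,0,0,-1]
    - [-14,-13,0,0,0,0,-1]
    - [-12,-10.5,0,0,0,0,-1]
    - [-9,-8,0,0,0,0,-1]
    - [-5,-5,0,0,0,0,-1]
    - [0,0,0,0,0,0,-1]
    - [0,0,0,0,0,0,-1]

```text
time: 7.03
tcp_pos: [0.621, -0.1966, 0.2696]
orientation: [[-0.83, 0.557, -0.0], [0.557, 0.83, 0.0], [0.001, 0.0, -1.0]]
wrist_force: [0.6, 0.4, -1.8]
grip_width: 0.011
gripper_force: 60.0
```

Run:
```python
from h import *
from rig import robot, imaging
import cv2
s=robot.observe(); print(s["tcp_pos"],np.round(s["orientation"],3).tolist(),s["joint_pos"],s["time"],s["wrist_force"],s["wrist_torque"])
d={n:imaging.snapshot(n) for n in("scene","top","wrist")}; pickle.dump(d,open("d2.pkl","wb"))
a=d["scene"]["image"][150:310,230:430,::-1]; b=d["top"]["image"][140:300,250:450,::-1]
c=d["wrist"]["image"][0:300,140:420,::-1]
z=lambda i,w,h:cv2.resize(i,(w,h),interpolation=cv2.INTER_CUBIC)
cv2.imwrite("pics/h.png",np.hstack([np.vstack([z(a,375,300),z(b,375,300)]),cv2.copyMakeBorder(z(c,420,450),0,150,0,0,0)]))
```

```text
[ 0.62102481 -0.19655788  0.26956766] [[-0.83, 0.557, -0.0], [0.557, 0.83, 0.0], [0.001, 0.0, -1.0]] [-2.79590983e+01  3.18660260e+01  5.40266287e+01  1.10143769e-02
  9.41398056e+01 -8.41015342e+01] 7.0333 [ 0.5767336   0.38558997 -1.83215599] [0.05183434 0.0587593  0.00691317]
```

View pics/h.png

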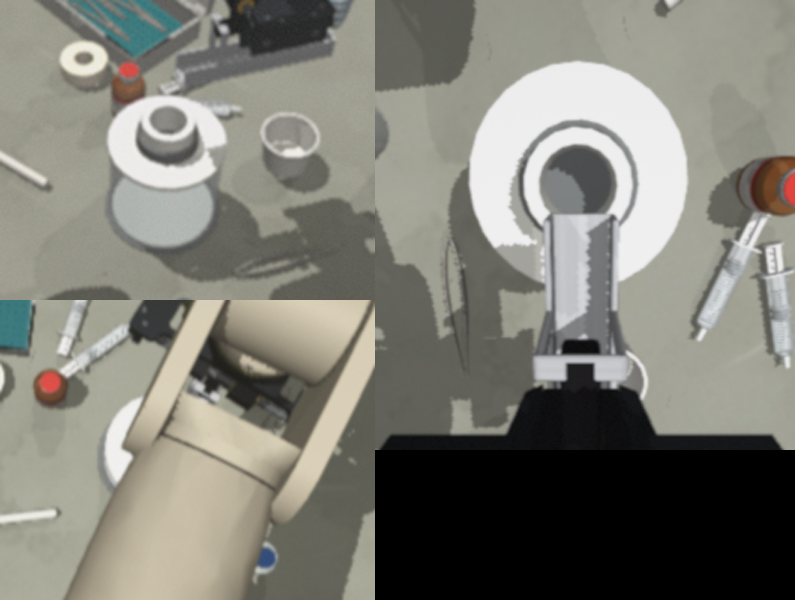

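Run:
```python
from h import *
from rig import robot
s=robot.observe(); R=np.array(s["orientation"]); p=np.array(s["tcp_pos"])
w=pickle.load(open("d2.pkl","rb"))["wrist"]
px=lambda u,v:np.array([(u-375+.5)/1.5-.5+140,(v+.5)/1.5-.5])
f=lambda q:np.concatenate([proj(w,p+R@np.array([q[0],q[1]+k*.0135,.0537]))[0]-px(c,214) for k,c in((-1,546),(1,619))])
n=least_squares(f,[.065,0]).x; print("nose in tool mm",n*1e3,f(n))
a=np.linspace(0,2*np.pi,400)
def ext(x,y,z,r):
    q=proj(w,np.c_[x+r*np.cos(a),y+r*np.sin(a),0*a+z]); return np.r_[q[:,0].min(),q[:,0].max(),q[:,1].min()]
o=lambda l,r,t:np.r_[px(l,0)[0],px(r,0)[0],px(0,t)[1]]
g=lambda j:np.concatenate([ext(j[0],j[1],.124,.064)-o(469,687,61),ext(j[0],j[1],.124+j[2],.0285)-o(525,632,126),ext(j[0],j[1],.124+j[2],.020)-o(540,616,144)])
r=least_squares(g,[.56,-.156,.03],loss="soft_l1"); j=r.x; print("jar",j,np.round(g(j),1))
print("jar in tool mm",(R.T@(np.r_[j[:2],.124]-p))*1e3, "old",(R.T@(np.array([.56,-.1564,.124])-p))*1e3)
```

```text
nose in tool mm [65.96404218 -0.56099743] [ 1.82986771 -0.0333246  -1.83022079 -0.04869426]
jar [ 0.55736787 -0.15617848  0.02683329] [-0.4  0.9 -0.8 -0.6  0.1  0.4  0.2  0.   0.3]
jar in tool mm [ 75.01837321  -2.59683809 145.99631359] old [ 72.70756981  -1.31723452 145.99666315]
```

jog_arm:
  increments:
    - [0,-1.5,0,0,0,0,-1]
    - [2.1,0,-2.2,0,-0.0375,0,-1]
    - [2.1,0,-2.2,0,-0.0375,0,-1]
    - [2.1,0,-2.2,0,-0.0375,0,-1]
    - [2.1,0,-2.2,0,-0.0375,0,-1]
    - [0.6,0,4,0,0,0,-1]
    - [1.2,0,8,0,0,0,-1]
    - [1.5,0,10,0,0,0,-1]
    - [1.5,0,10,0,0,0,-1]
    - [1.2,0,8,0,0,0,-1]
    - [0.9,0,6,0,0,0,-1]
    - [0.6,0,4,0,0,0,-1]
    - [0,0,0,0,0,0,-1]
    - [0,0,0,0,0,0,-1]
    - [0,0,0,0,0,0,-1]
    - [0,0,0,0,0,0,-1]

```text
time: 8.52
tcp_pos: [0.6132, -0.1931, 0.2281]
orientation: [[-0.821, 0.557, 0.125], [0.551, 0.83, -0.084], [-0.15, 0.0, -0.989]]
wrist_force: [-0.2, 0.6, -1.5]
grip_width: 0.0112
gripper_force: 60.0
```

jog_arm:
  increments:
    - [0.3,0,2,0,0,0,-1]
    - [0.3,0,2,0,0,0,-1]
    - [0.3,0,2,0,0,0,-1]
    - [0.3,0,2,0,0,0,-1]
    - [0.3,0,2,0,0,0,-1]
    - [0,0,0,0,0,0,-1]
    - [0,0,0,0,0,0,-1]

```text
time: 9.1
tcp_pos: [0.6131, -0.193, 0.2174]
orientation: [[-0.821, 0.557, 0.124], [0.551, 0.831, -0.083], [-0.149, 0.0, -0.989]]
wrist_force: [-0.1, 0.5, -0.4]
grip_width: 0.0109
gripper_force: 60.0
```

jog_arm:
  increments:
    - [0.3,0,2,0,0,0,-1]
    - [0.15,0,1,0,0,0,-1]
    - [0,0,0,0,0,0,-1]
    - [0,0,0,0,0,0,-1]

```text
time: 9.43
tcp_pos: [0.6131, -0.193, 0.2145]
orientation: [[-0.821, 0.557, 0.124], [0.551, 0.83, -0.083], [-0.15, 0.0, -0.989]]
wrist_force: [-1.2, 0.4, 0.7]
grip_width: 0.0108
gripper_force: 60.0
```

jog_arm:
  increments:
    - [0.15,0,1,0,0,0,-1]
    - [0.15,0,1,0,0,0,-1]
    - [0,0,0,0,0,0,-1]
    - [0,0,0,0,0,0,-1]

```text
time: 9.77
tcp_pos: [0.6131, -0.193, 0.2124]
orientation: [[-0.821, 0.557, 0.124], [0.551, 0.83, -0.083], [-0.15, 0.0, -0.989]]
wrist_force: [0.4, -0.4, 1.0]
grip_width: 0.0114
gripper_force: 60.0
```

jog_arm:
  increments:
    - [0.15,0,1,0,0,0,-1]
    - [0.15,0,1,0,0,0,-1]
    - [0,0,0,0,0,0,-1]
    - [0,0,0,0,0,0,-1]

```text
time: 10.1
tcp_pos: [0.6131, -0.193, 0.2103]
orientation: [[-0.821, 0.557, 0.124], [0.551, 0.83, -0.083], [-0.149, 0.0, -0.989]]
wrist_force: [0.7, 0.7, 1.2]
grip_width: 0.0111
gripper_force: 60.0
```

jog_arm:
  increments:
    - [0.15,0,1,0,0,0,-1]
    - [0.15,0,1,0,0,0,-1]
    - [0,0,0,0,0,0,-1]
    - [0,0,0,0,0,0,-1]

```text
time: 10.43
tcp_pos: [0.6131, -0.193, 0.2083]
orientation: [[-0.821, 0.557, 0.124], [0.551, 0.83, -0.083], [-0.149, 0.0, -0.989]]
wrist_force: [0.8, -0.2, 2.1]
grip_width: 0.0114
gripper_force: 60.0
```

jog_arm:
  increments:
    - [0.15,0,1,0,0,0,-1]
    - [0,0,0,0,0,0,-1]
    - [0,0,0,0,0,0,-1]

```text
time: 10.68
tcp_pos: [0.6131, -0.193, 0.2073]
orientation: [[-0.821, 0.557, 0.124], [0.551, 0.83, -0.083], [-0.149, -0.0, -0.989]]
wrist_force: [0.4, -0.0, 2.4]
grip_width: 0.0112
gripper_force: 60.0
```

jog_arm:
  increments:
    - [0.15,0,1,0,0,0,-1]
    - [0,0,0,0,0,0,-1]
    - [0,0,0,0,0,0,-1]

```text
time: 10.93
tcp_pos: [0.6131, -0.193, 0.2062]
orientation: [[-0.821, 0.557, 0.124], [0.551, 0.831, -0.083], [-0.149, -0.0, -0.989]]
wrist_force: [0.6, -0.7, 2.6]
grip_width: 0.011
gripper_force: 60.0
```

jog_arm:
  increments:
    - [0.15,0,1,0,0,0,-1]
    - [0.07,0,0.5,0,0,0,-1]
    - [0,0,0,0,0,0,-1]
    - [0,0,0,0,0,0,-1]

```text
time: 11.27
tcp_pos: [0.6131, -0.193, 0.2048]
orientation: [[-0.821, 0.557, 0.124], [0.551, 0.83, -0.083], [-0.15, 0.0, -0.989]]
wrist_force: [-0.3, 0.5, 3.9]
grip_width: 0.0113
gripper_force: 60.0
```

jog_arm:
  increments:
    - [0.15,0,1,0,0,0,-1]
    - [0,0,0,0,0,0,-1]
    - [0,0,0,0,0,0,-1]

```text
time: 11.52
tcp_pos: [0.6133, -0.1931, 0.2043]
orientation: [[-0.821, 0.557, 0.125], [0.551, 0.83, -0.084], [-0.151, 0.0, -0.989]]
wrist_force: [0.5, 0.5, 5.9]
grip_width: 0.0109
gripper_force: 60.0
```

jog_arm:
  increments:
    - [-0.15,0,-1,0,0,0,-1]
    - [1.36,0,-1.48,0,-0.025,0,-1]
    - [1.36,0,-1.48,0,-0.025,0,-1]
    - [1.36,0,-1.48,0,-0.025,0,-1]
    - [1.36,0,-1.48,0,-0.025,0,-1]
    - [0,0,0,0,0,0,-1]
    - [0,0,0,0,0,0,-1]

```text
time: 12.1
tcp_pos: [0.6074, -0.1892, 0.2094]
orientation: [[-0.805, 0.557, 0.204], [0.54, 0.831, -0.137], [-0.246, -0.0, -0.969]]
wrist_force: [-0.9, 1.0, 2.6]
grip_width: 0.0109
gripper_force: 60.0
```

jog_arm:
  increments:
    - [1.36,0,-1.48,0,-0.025,0,-1]
    - [1.36,0,-1.48,0,-0.025,0,-1]
    - [1.36,0,-1.48,0,-0.025,0,-1]
    - [1.36,0,-1.48,0,-0.025,0,-1]
    - [0,0,0,0,0,0,-1]
    - [0,0,0,0,0,0,-1]

```text
time: 12.6
tcp_pos: [0.6019, -0.1855, 0.2135]
orientation: [[-0.781, 0.557, 0.284], [0.524, 0.83, -0.19], [-0.341, -0.0, -0.94]]
wrist_force: [-0.9, 1.4, 4.3]
grip_width: 0.0114
gripper_force: 60.0
```

jog_arm:
  increments:
    - [1.33,0,-1.56,0,-0.025,0,-1]
    - [1.33,0,-1.56,0,-0.025,0,-1]
    - [1.33,0,-1.56,0,-0.025,0,-1]
    - [1.33,0,-1.56,0,-0.025,0,-1]
    - [0,0,0,0,0,0,-1]
    - [0,0,0,0,0,0,-1]

```text
time: 13.1
tcp_pos: [0.5961, -0.1816, 0.2174]
orientation: [[-0.748, 0.557, 0.36], [0.502, 0.83, -0.242], [-0.434, 0.0, -0.901]]
wrist_force: [-0.5, 0.3, 3.3]
grip_width: 0.0113
gripper_force: 60.0
```

jog_arm:
  increments:
    - [1.36,0,-1.48,0,-0.025,0,-1]
    - [1.36,0,-1.48,0,-0.025,0,-1]
    - [1.36,0,-1.48,0,-0.025,0,-1]
    - [1.36,0,-1.48,0,-0.025,0,-1]
    - [0,0,0,0,0,0,-1]
    - [0,0,0,0,0,0,-1]
    - [0,0,0,0,0,0,-1]
    - [0,0,0,0,0,0,-1]

```text
time: 13.77
tcp_pos: [0.5899, -0.1775, 0.2201]
orientation: [[-0.708, 0.557, 0.433], [0.475, 0.83, -0.291], [-0.522, -0.0, -0.853]]
wrist_force: [-1.1, 1.1, 3.0]
grip_width: 0.0111
gripper_force: 60.0
```

jog_arm:
  increments:
    - [1.36,0,-1.48,0,-0.025,0,-1]
    - [1.36,0,-1.48,0,-0.025,0,-1]
    - [1.36,0,-1.48,0,-0.025,0,-1]
    - [1.36,0,-1.48,0,-0.025,0,-1]
    - [0,0,0,0,0,0,-1]
    - [0,0,0,0,0,0,-1]
    - [0,0,0,0,0,0,-1]
    - [0,0,0,0,0,0,-1]
    - [0,0,0,0,0,0,-1]
    - [0,0,0,0,0,0,-1]

```text
time: 14.6
tcp_pos: [0.5833, -0.1731, 0.2221]
orientation: [[-0.661, 0.557, 0.503], [0.444, 0.83, -0.337], [-0.605, 0.0, -0.796]]
wrist_force: [-1.7, 1.4, 3.2]
grip_width: 0.0114
gripper_force: 60.0
```

```bash
cat > look.py <<'E'
from h import *
from rig import robot, imaging
import cv2,sys
s=robot.observe(); print(s["tcp_pos"],np.round(s["orientation"],3).tolist(),s["time"],s["wrist_force"])
d={n:imaging.snapshot(n) for n in("scene","wrist")}; pickle.dump(d,open(sys.argv[1]+".pkl","wb"))
a=d["scene"]["image"][150:300,250:380,::-1]; c=d["wrist"]["image"][0:300,180:400,::-1]
z=lambda i,w,h:cv2.resize(i,(w,h),interpolation=cv2.INTER_CUBIC)
cv2.imwrite("pics/%s.png"%sys.argv[1],np.hstack([z(a,390,450),z(c,400,450)]))
E
python3 look.py p1
```

```text
[ 0.58331179 -0.17308724  0.22211037] [[-0.661, 0.557, 0.503], [0.444, 0.83, -0.337], [-0.605, 0.0, -0.796]] 14.6 [-1.65574957  1.35107251  3.21036894]
```

View pics/p1.png

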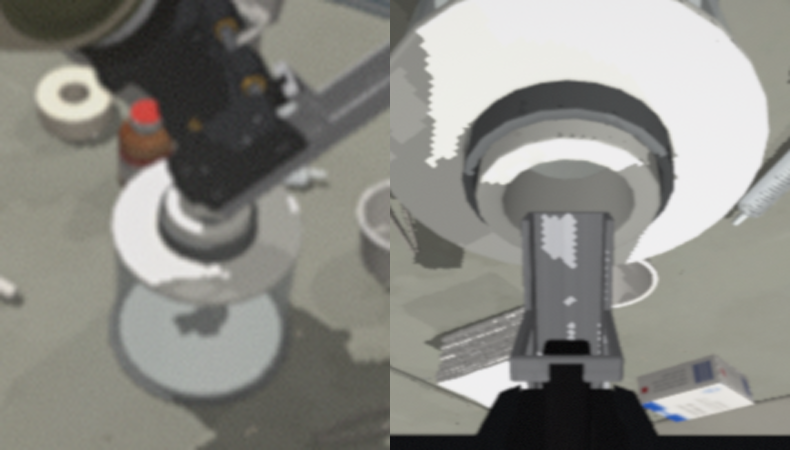

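The dark lump in the jar at (205,320) shows that stoppers have passed, and the chute's visible nose half is empty. I'll tilt slightly more and wait before checking the count.

jog_arm:
  increments:
    - [1.36,0,-1.48,0,-0.025,0,-1]
    - [1.36,0,-1.48,0,-0.025,0,-1]
    - [0,0,0,0,0,0,-1]
    - [0,0,0,0,0,0,-1]
    - [0,0,0,0,0,0,-1]
    - [0,0,0,0,0,0,-1]
    - [0,0,0,0,0,0,-1]
    - [0,0,0,0,0,0,-1]
    - [0,0,0,0,0,0,-1]
    - [0,0,0,0,0,0,-1]
    - [0,0,0,0,0,0,-1]
    - [0,0,0,0,0,0,-1]

```text
time: 15.7
tcp_pos: [0.5799, -0.1707, 0.2227]
orientation: [[-0.635, 0.557, 0.535], [0.426, 0.831, -0.359], [-0.644, -0.0, -0.765]]
wrist_force: [-0.5, 1.8, 3.0]
grip_width: 0.011
gripper_force: 60.0
```

Run:
```python
from h import *
from rig import robot, imaging
import cv2
s=robot.observe(); print(s["time"],s["wrist_force"])
d={n:imaging.snapshot(n) for n in("scene","top","wrist")}; pickle.dump(d,open("p2.pkl","wb"))
z=lambda i,w,h:cv2.resize(i[:,:,::-1],(w,h),interpolation=cv2.INTER_CUBIC)
a=z(d["scene"]["image"][235:290,285:350],520,440)
c=z(d["wrist"]["image"][120:280,240:340],275,440)
cv2.imwrite("pics/p2.png",np.hstack([a,c]))
```

```text
15.7 [-0.49999505  1.8414962   2.95407565]
```

View pics/p2.png

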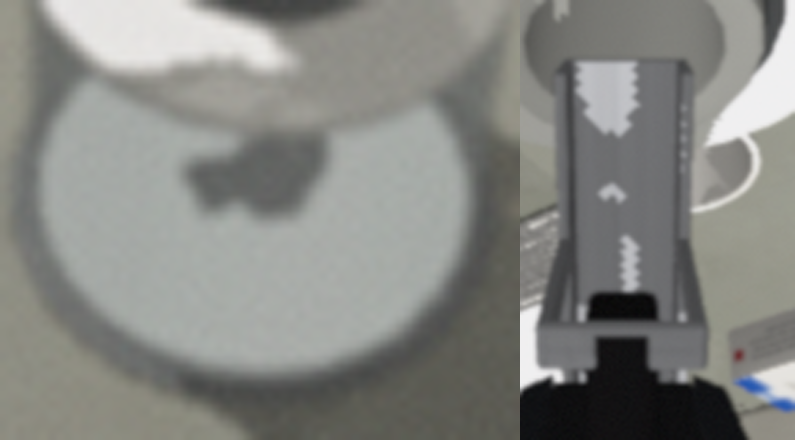

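The stoppers form a pile in the jar around (260,175), too blurred to count, and the visible part of the gutter is clear. I'll lift off straight up, level the chute and inspect its tail.

jog_arm:
  increments:
    - [-1.9,0,-2.3,0,0,0,-1]
    - [-3.2,0,-3.8,0,0,0,-1]
    - [-5.2,0,-6.1,0,0,0,-1]
    - [-6.4,0,-7.7,0,0,0,-1]
    - [-9.6,0,-11.5,0,0,0,-1]
    - [-12.9,0,-15.3,0,0,0,-1]
    - [-12.9,0,-15.3,0,0,0,-1]
    - [-6.4,0,-7.7,0,0,0,-1]
    - [0,0,0,0,0.03,0,-1]
    - [0,0,0,0,0.07,0,-1]
    - [0,0,0,0,0.1,0,-1]
    - [0,0,0,0,0.1,0,-1]
    - [0,0,0,0,0.1,0,-1]
    - [0,0,0,0,0.1,0,-1]
    - [0,0,0,0,0.1,0,-1]
    - [0,0,0,0,0.06,0,-1]
    - [0,0,0,0,0.04,0,-1]
    - [0,0,0,0,0,0,-1]
    - [0,0,0,0,0,0,-1]
    - [0,0,0,0,0,0,-1]

```text
time: 17.52
tcp_pos: [0.5796, -0.1704, 0.3139]
orientation: [[-0.831, 0.557, 0.001], [0.557, 0.831, -0.001], [-0.001, 0.0, -1.0]]
wrist_force: [0.1, -0.0, -0.9]
grip_width: 0.0109
gripper_force: 60.0
```

jog_arm:
  increments:
    - [7,8,0,0,0,0,-1]
    - [14,16,0,0,0,0,-1]
    - [20,22.5,0,0,0,0,-1]
    - [20,22.5,0,0,0,0,-1]
    - [20,22.5,0,0,0,0,-1]
    - [20,22.5,0,0,0,0,-1]
    - [20,22.5,0,0,0,0,-1]
    - [20,22.5,0,0,0,0,-1]
    - [20,22.5,0,0,0,0,-1]
    - [20,22.5,0,0,0,0,-1]
    - [20,22.5,10,0,0,0,-1]
    - [15,18,20,0,0,0,-1]
    - [9,10,28,0,0,0,-1]
    - [4,5,28,0,0,0,-1]
    - [0,0,24,0,0,0,-1]
    - [0,0,20,0,0,0,-1]
    - [0,0,10,0,0,0,-1]
    - [0,0,0,0,0,0,-1]
    - [0,0,0,0,0,0,-1]
    - [0,0,0,0,0,0,-1]

```text
time: 19.18
tcp_pos: [0.5346, 0.1726, 0.1753]
orientation: [[-0.83, 0.557, 0.003], [0.557, 0.83, 0.0], [-0.002, 0.002, -1.0]]
wrist_force: [-0.7, 0.1, -2.4]
grip_width: 0.0114
gripper_force: 60.0
```

Run:
```python
from h import *
from rig import robot, imaging
import cv2
s=robot.observe(); print(s["time"],s["wrist_force"])
R=np.array(s["orientation"]); print((R.T@(np.array([.534,.1725,.0537])-s["tcp_pos"]))*1e3)
d={n:imaging.snapshot(n) for n in("scene","top","wrist")}; pickle.dump(d,open("p3.pkl","wb"))
q=proj(d["top"],np.array(s["tcp_pos"])+R@np.array([-.07,0,.04]))[0].astype(int); print(q)
z=lambda i,w,h:cv2.resize(i[:,:,::-1],(w,h),interpolation=cv2.INTER_CUBIC)
a=z(d["top"]["image"][q[1]-35:q[1]+35,q[0]-35:q[0]+35],400,400); b=z(d["scene"]["image"][235:290,280:350],400,314)
q=proj(d["scene"],np.array(s["tcp_pos"]))[0].astype(int)
c=z(d["top"]["image"][170:260,280:400],400,286); e=z(d["scene"]["image"][q[1]-45:q[1]+45,q[0]-50:q[0]+70],400,300)
cv2.imwrite("pics/p3.png",np.hstack([np.vstack([a,np.zeros((200,400,3),np.uint8)]),np.vstack([b[:300],e])]))
```

```text
19.1833 [-0.66967416  0.13159584 -2.44735012]
[  0.71165006  -0.61763479 121.5913154 ]
[198 206]
```

View pics/p3.png

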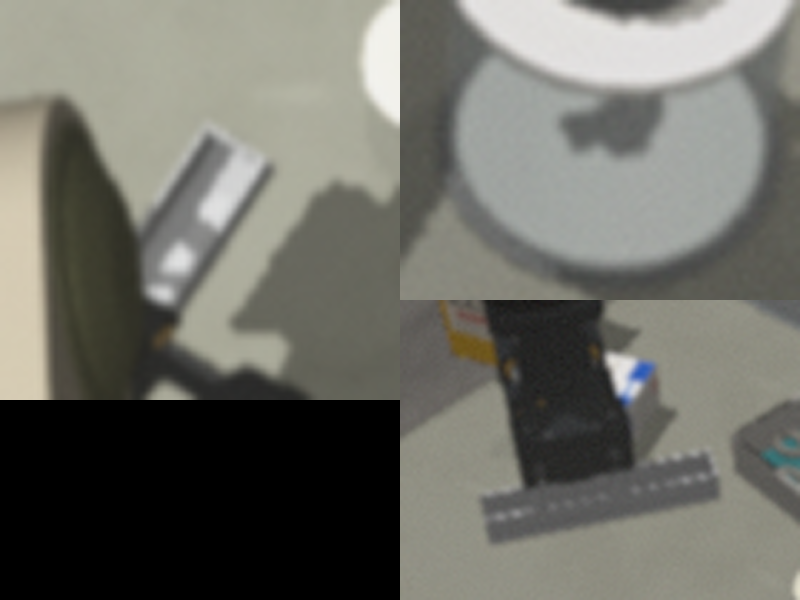

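The tail half of the chute, around (200,210), is empty. The pile is still in the jar at (615,130). Now I set the chute down where it started.

jog_arm:
  increments:
    - [0,0,8,0,0,0,-1]
    - [0,0,16,0,0,0,-1]
    - [0,0,20,0,0,0,-1]
    - [0,0,20,0,0,0,-1]
    - [0,0,20,0,0,0,-1]
    - [0,0,14,0,0,0,-1]
    - [0,0,9,0,0,0,-1]
    - [0,0,6,0,0,0,-1]
    - [0,0,3,0,0,0,-1]
    - [0,0,2,0,0,0,-1]
    - [0,0,1,0,0,0,-1]
    - [0,0,0,0,0,0,-1]
    - [0,0,0,0,0,0,-1]
    - [0,0,0,0,0,0,-1]

```text
time: 20.5
tcp_pos: [0.5343, 0.1725, 0.0552]
orientation: [[-0.83, 0.557, 0.001], [0.557, 0.83, 0.0], [-0.001, 0.001, -1.0]]
wrist_force: [-0.3, -0.6, -1.6]
grip_width: 0.0112
gripper_force: 60.0
```

jog_arm:
  increments:
    - [0,0,0.5,0,0,0,-1]
    - [0,0,0.5,0,0,0,-1]
    - [0,0,0,0,0,0,-1]
    - [0,0,0,0,0,0,-1]

```text
time: 20.83
tcp_pos: [0.5341, 0.1724, 0.0537]
orientation: [[-0.831, 0.557, 0.0], [0.557, 0.831, -0.0], [-0.0, 0.0, -1.0]]
wrist_force: [0.6, 0.6, -0.6]
grip_width: 0.0108
gripper_force: 60.0
```

jog_arm:
  increments:
    - [0,0,0.5,0,0,0,-1]
    - [0,0,0,0,0,0,-1]
    - [0,0,0,0,0,0,-1]

```text
time: 21.08
tcp_pos: [0.5342, 0.1726, 0.0536]
orientation: [[-0.831, 0.557, 0.001], [0.557, 0.831, 0.0], [-0.0, 0.001, -1.0]]
wrist_force: [-0.2, 1.6, 4.4]
grip_width: 0.0111
gripper_force: 60.0
```

jog_arm:
  increments:
    - [0,0,-0.3,0,0,0,-1]
    - [0,0,0,0,0,0,1]
    - [0,0,0,0,0,0,1]
    - [0,0,0,0,0,0,1]
    - [0,0,0,0,0,0,1]
    - [0,0,0,0,0,0,1]
    - [0,0,0,0,0,0,1]
    - [0,0,0,0,0,0,1]
    - [0,0,0,0,0,0,1]
    - [0,0,0,0,0,0,1]
    - [0,0,0,0,0,0,1]
    - [0,0,0,0,0,0,1]

```text
time: 22.08
tcp_pos: [0.5341, 0.1724, 0.0535]
orientation: [[-0.83, 0.557, -0.0], [0.557, 0.83, -0.0], [0.0, -0.0, -1.0]]
wrist_force: [0.0, 0.5, -0.1]
grip_width: 0.0825
gripper_force: 0.0
```

jog_arm:
  increments:
    - [0,0,-5,0,0,0,1]
    - [0,0,-12,0,0,0,1]
    - [0,0,-20,0,0,0,1]
    - [0,0,-25,0,0,0,1]
    - [0,0,-25,0,0,0,1]
    - [0,0,-25,0,0,0,1]
    - [0,0,-25,0,0,0,1]
    - [0,0,-15,0,0,0,1]
    - [-30,0,-5,0,0,0,1]
    - [-30,0,0,0,0,0,1]
    - [0,0,0,0,0,0,1]
    - [0,0,0,0,0,0,1]
    - [0,0,0,0,0,0,1]

```text
time: 23.17
tcp_pos: [0.5833, 0.1392, 0.2104]
orientation: [[-0.83, 0.557, -0.001], [0.557, 0.83, 0.0], [0.001, -0.0, -1.0]]
wrist_force: [-0.2, 0.2, 0.1]
grip_width: 0.0883
gripper_force: 0.0
```

Run:
```python
from h import *
from rig import robot, imaging
import cv2
s=robot.observe(); print(s["time"],s["wrist_force"],s["tcp_pos"],s["grip_width"])
w=imaging.snapshot("wrist"); t=imaging.snapshot("scene")
cv2.imwrite("pics/f.png",np.hstack([cv2.resize(i["image"][:,:,::-1],(400,300)) for i in(w,t)]))
```

```text
23.1667 [-0.15536823  0.17229181  0.12963803] [0.58333034 0.13924535 0.21035318] 0.08832158621332138
```

View pics/f.png

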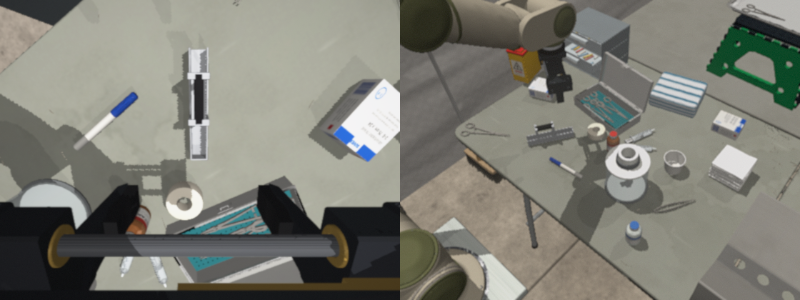

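The chute stands flat and empty at (198,105) in the wrist view. The other things are where they were, and the arm is clear.

```bash
python3 -c "
from rig import robot
print(robot.hand_in())"
```

```text
the job is handed in; nothing more can be done
None
```

The job is handed in at about 23 s: the stoppers slid through the pressed neck into the jar (the chute is empty, though the pile was too blurred to count all five), and the chute is back flat on the table and released with the arm clear.

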